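Show all sides of a housing to the code reader on the turnover fixture

ROBOT

A 7-joint arm with a two-finger parallel gripper is mounted at the origin on the work surface. World frame = base frame: x ahead of the robot, y to its left, z up, the work surface at z = 0. Lengths are in m, angles in degrees, forces in N, time in s.
With the tool pointing down it reaches from about 0.425 to 0.875 m from the base axis. Payload 4.7 kg.
Tool frame: the origin (TCP) lies on the centre line of the jaws, within the pads' length; the fingertips stand 17 mm ahead of it and the grasp point (between the pads) lies 2 mm behind it; z points along the fingers, y is the line along which they close (so a half turn about z gives the same grasp; the last joint's range is limited). The gripper opens to 87 mm and grips with 3 to 60 N. Pads are 19 mm wide; open, the fingers measure 117 mm over their backs; the gripper's body (75 mm by 190 mm) begins 51 mm behind the grasp point.
Start: joints at [68.933, 18.392, -4.016, 83.108, 1.295, 78.541, -3.26], TCP at [0.242, -0.603, 0.2] pointing down, gripper open.
Joint ranges: [-163.93, 163.93], [-17.29, 119.83], [-79.2, 71.16], [3.27, 140.29], [-89.18, 269.18], [5.43, 117.66], [-154.24, 154.24]. Speed limits (degrees/s): [147.25, 147.25, 180, 180, 180, 180, 180].

INTERFACE

Orientations are given as [roll, pitch, yaw] about the fixed x, y, z axes, in that order (R = Rz(yaw) Ry(pitch) Rx(roll)).
In Python, from cell import env, read_camera gives the robot as it stands.
- The arm moves only by the shell command python3 -m jog 'ROWS' [FORCE]. ROWS is JSON, a list of rows, each a list of 5 numbers: the opening, from 0 (shut) to 1 (fully open), then the shift along the tool's x, y, z each as a share of 0.02 m, from -1 to 1, then the turn about the tool's z as a share of 45 degrees, from -1 to 1. In form: [[gripper, x, y, z, yaw], ...]. A call has 1 to 12 rows; each row shifts and turns the commanded pose from where the row before left it, along the tool's axes as they then stand; what a row does not reach is not made up. A row lasts 1/12 s, in which the tool goes at most 41.7 mm and 7.16 degrees, less where a joint would pass 70% of its speed; a pose out of reach is approached as far as the arm can. A call with a number of a shift or a turn outside -1 to 1 is refused whole. A call with a gripper value outside its range is refused whole. The fingers move at their own pace and stop on an object; FORCE is the grip in N (left out, the last holds). Time passes only in rows, so rows that do not move let the fingers close. It gives the time, the measured TCP pose, the force, the opening and the grip force at its end, in the units of the state.
- env.get_obs(): the state, without advancing time (a new reading comes with each control period).
- read_camera(name): name is "scene" or "top" or "wrist"; returns a dict with "color" (400x640x3 uint8, red, green, blue), "range_z" (400x640 float32, m along the optical axis (not along the pixel's ray), 0 where there is no reading), "mtx" (3x3 intrinsics, pixels), "world_from_camera" (4x4, takes a point from camera to world coordinates); the wrist camera has in their place "T_tool_cam" (4x4, takes a point from camera to tool coordinates, whose origin is the TCP and whose axes are the flange's). Camera axes: x right, y down, z forward; pixel columns grow to the right and rows downward; lengths in m; the calibration is good to about 2 mm. The wrist camera is an equidistant fisheye: a pixel r from the principal point sees the ray r / f radians off the axis. A picture is of the moment at which its call begins: read the wrist's pose just before it.
- env.sign_off(): hands the job in; it is judged then, once.
The state is a dict: "time_s": time; "qpos": joint angles; "joint_velocities": joint speeds; "effort": joint torques, N m; "tool_pos": TCP position; "tool_rot": TCP orientation; "force": force on the tool from outside, world axes, zero at the start; "wrist_torque": the same for the moment, N m; "grip_width": finger opening in m; "grasp_force": force on a finger pad.
Only numpy, scipy, OpenCV 4.12 (cv2) and the standard library are available. Lean on these libraries where they do the work, as an engineer would, in place of code of your own. Each camera call takes 0.05 s, during which the arm holds its last target. There are 200 camera calls.

TASK

The red housing bolted in the green turnover fixture must show its three free sides to the code reader, in this order: plain flank, cover, stud-side flank. For each side, turn the housing (its star wheel turns it, top towards the reader) until that side faces the reader, push the index lever fully home into the plate's notch (feel it in, move the wheel a little if it will not enter, do not force it) and leave it locked for at least a second before pulling the lever out for the next. Finish with the stud-side flank facing the reader and the lever fully home, and do not disturb the other things on the bench.

Things in the scene. Friction and masses are not known exactly. Their poses are not given: they have to be found in the camera images.
- fixture: Green turnover fixture, fixed to the bench, base plate 385 (x) x 300 (y) mm. Origin on the bench below the spindle axis; x points to the code reader (black box on a post, 170 mm beyond the axis), y along the spindle, z up. Along y: star wheel -180 mm, pedestal -112 (22 thick, 175 high), lever -92, index plate -70, red housing -30 to +94, pedestal +132. Over 80 N on any of its parts is forcing.
- wheel_hub (a point): Centre of the star wheel, on the spindle axis, 145 mm above the bench. The wheel stands in the fixture's xz plane: hub of 48 mm diameter, four steel spokes of 12 mm, 90 degrees apart, each with a black ball of 26 mm diameter centred 80 mm from the axis. Push a ball with the closed fingers along its arc (a level push at 45 degrees can jam), 5 to 10 N; it stays where it is left.
- cradle (a joint): Angle of the spindle with wheel, index plate and housing, rad, about the fixture's +y; grows as the top moves towards the reader. Near 0: plain flank to the reader, cover up; near 1.571: cover (four screws) to the reader; near 3.142: stud-side flank to the reader, cover down. At these the spokes stand at 45 degrees to the vertical. Stops at -1.35 and 3.45; starts between -1.1 and -0.3.
- index_plate (a point): Centre of the index plate, on the axis: steel disc of 65 mm radius with three tapered notches 90 degrees apart (1, 2, 3 dots). It was clamped on by hand: the notches lie off cradle 0, 1.571 and 3.142 by up to 0.08 rad, all by the same amount, not known. The lever's key enters on the robot's side at axis height only within about 0.04 rad of its notch, and its taper draws the wheel true.
- index_lever (a joint): Angle of the index lever, rad. 0: upright, fully home, its tapered key seated in a notch and the spindle locked; grows as the knob is pulled towards the robot, stop at 0.42; starts between 0.26 and 0.38. The key is clear of the plate above 0.22; off a notch the rim stops it at about 0.18. About 2 N at the knob moves it, up to 15 N seats it; it stays where it is left.
- lever_pivot (a point): Pivot of the index lever, its axis along the fixture's y: at fixture x = -63, y = -92, z = 40 mm.
- lever_knob (a point): Centre of the lever's black ball knob, 32 mm in diameter, on the lever's line 200 mm from the pivot: 240 mm above the bench and straight above the pivot when home. Below it a steel rod of 12 mm (from 138 mm) and a flat bar 18 mm wide in x, 10 mm in y.
- housing_near: Bystander: loose red housing, 94 x 124 x 78 mm, standing beside the fixture; origin at the centre of its underside.
- housing_far: Bystander: loose red housing, 94 x 124 x 78 mm, right of the robot; origin at the centre of its underside.
- board_set: Bystander: red base plate 100 x 120 mm with transformer and blue circuit board, 66 mm high; origin at the centre of its underside.
- tape_roll: Bystander: roll of paper tape lying flat, 96 mm in diameter, 24 mm high; origin at the centre of its underside.
- solder_spool: Bystander: metal spool standing on end, 60 mm in diameter, 52 mm high; origin at the centre of its underside.
- screwdriver: Bystander: screwdriver lying on the bench in front of the fixture; origin at its middle underside.
- parts_bin: Bystander: open blue bin, 160 x 110 x 65 mm; origin at the centre of its underside.

How it is judged (in metres and radians):
On the way, in this order (a step that is already met when the one before it is completed fails the run):
1. the plain flank faces the reader, locked by the lever for one second (value of joint cradle between -0.15 and 0.15 rad and value of joint index_lever below 0.04 rad), for 1 s.
2. the cover faces the reader, locked by the lever for one second (value of joint cradle between 1.421 and 1.721 rad and value of joint index_lever below 0.04 rad), for 1 s.
At the end, for the whole second after the job is handed in: the stud-side flank faces the reader (within 0.15 rad, as its notch sets it) and the index lever is fully home in that notch (below 0.04 rad) (value of joint cradle between 2.992 and 3.292 rad and value of joint index_lever below 0.04 rad); the robot touches nothing.
It fails at once if the wheel, the lever or another part of the fixture is pressed with more than 80 N (contact force between any of the fingers, the arm and fixture above 80 N).
It fails at once if another thing on the bench is moved by more than 30 mm (distance of any of housing_near, housing_far, board_set, tape_roll, solder_spool, screwdriver, parts_bin from where it was at the start of the episode above 0.03 m).
It also fails if it takes over 72 s, if anything falls off the work surface, if the arm or the gripper's body presses on something with over 40 N, if the wrist force passes 120 N, or if a joint passes its speed limit or range.

## Working session

There is one attempt and no reset: what is moved stays moved. The work goes in short steps, Python scripts to look and compute and a shell command to move; the robot and the scene stay as the last step left them, time stands still between calls to the robot, and variables do not carry over. Pictures are saved under pics/ and viewed, at most 10 in all, crops included, and the job is handed in when it is done.

```bash
ls; mkdir -p pics
python3 - <<'E'
from cell import env, read_camera
import cv2, numpy as np
o=env.get_obs(); print({k:np.round(v,3).tolist() for k,v in o.items()})
for n in("scene","top"):
    c=read_camera(n); cv2.imwrite(f"pics/{n}0.png",c["color"][:,:,::-1]); np.savez(f"{n}0.npz",**c)
    print(n,c["mtx"].round(1).tolist(),c["world_from_camera"].round(3).tolist())
E
```

```text
pics
{'time_s': 0.0, 'qpos': [68.934, 18.437, -4.017, 83.173, 1.295, 78.54, -3.26], 'joint_velocities': [0.001, -0.001, 0.06, -0.041, -0.017, 0.008, 0.038], 'effort': [0.0, -49.13, -0.404, -31.253, -0.064, 0.044, 0.0], 'tool_pos': [0.242, -0.603, 0.199], 'tool_rot': [-179.895, 0.005, 21.877], 'force': [0.896, -0.076, -0.583], 'wrist_torque': [0.002, -0.037, 0.026], 'grasp_force': 0.0, 'grip_width': 0.087}
scene [[501.9, 0.0, 319.8], [0.0, 501.9, 202.2], [0.0, 0.0, 1.0]] [[-0.328, 0.535, -0.778, 1.812], [0.945, 0.179, -0.275, 0.427], [-0.008, -0.825, -0.564, 1.105], [0.0, 0.0, 0.0, 1.0]]
top [[497.8, 0.0, 317.0], [0.0, 497.8, 198.5], [0.0, 0.0, 1.0]] [[0.016, -0.995, 0.096, 0.422], [-1.0, -0.015, 0.009, -0.016], [-0.008, -0.096, -0.995, 1.477], [0.0, 0.0, 0.0, 1.0]]
```

View pics/scene0.png

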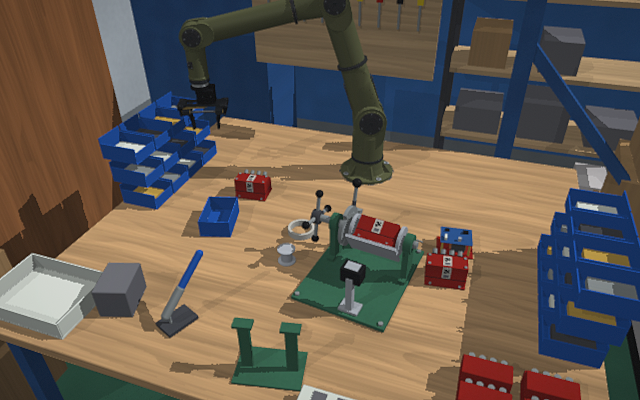

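View pics/top0.png

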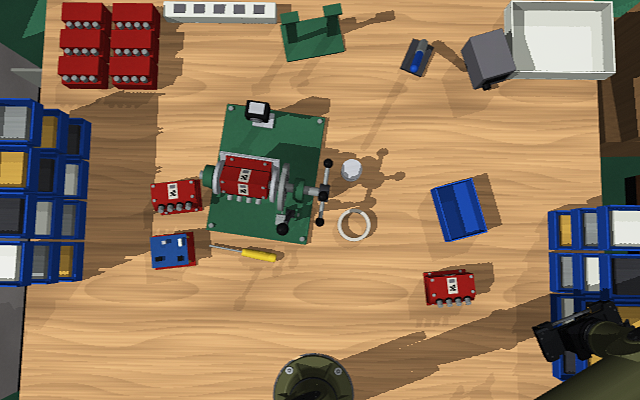

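```bash
cat > h.py <<'E'
import numpy as np, cv2
def cloud(c):
    z=c["range_z"]; v,u=np.mgrid[:z.shape[0],:z.shape[1]]; K=c["mtx"]
    p=np.stack([(u-K[0,2])/K[0,0]*z,(v-K[1,2])/K[1,1]*z,z],-1)
    T=c["world_from_camera"]; P=p@T[:3,:3].T+T[:3,3]; P[z<=0]=np.nan; return P
E
python3 - <<'E'
from h import *
for n in("top","scene"):
    c=np.load(n+"0.npz"); P=cloud(c); col=c["color"]; hsv=cv2.cvtColor(col,cv2.COLOR_RGB2HSV)
    g=(hsv[...,0]>60)&(hsv[...,0]<90)&(hsv[...,1]>80)&(P[...,2]<.03)&(P[...,0]<.85)&(P[...,0]>.3)&(abs(P[...,1])<.4)&(P[...,2]>-.02)
    q=P[g][:,:2].astype(np.float32); r=cv2.minAreaRect(q); print(n,"plate",r,np.median(P[g][:,2]),cv2.boxPoints(r).round(3).tolist())
    if n=="top":
        cs,s=c["mtx"],0
    # dark balls near the fixture
    dk=(col.max(-1)<60)&(P[...,2]>.08)&(P[...,2]<.3)&(P[...,0]<.8)&(P[...,0]>.3)&(abs(P[...,1])<.3)
    k,lab,st,ce=cv2.connectedComponentsWithStats(dk.astype(np.uint8))
    for i in range(1,k):
        if st[i,4]>8: Q=P[lab==i]; print(st[i,4],ce[i].round(),np.median(Q,0).round(3),"top z",Q[:,2].max().round(3),Q.min(0).round(3),Q.max(0).round(3))
E
```

```text
top plate ((0.6375319361686707, 0.1510341316461563), (0.2973497807979584, 0.38381466269493103), 82.3741455078125) 0.013647577007920964 [[0.42800000309944153, 0.028999999165534973], [0.8080000281333923, -0.02199999988079071], [0.847000002861023, 0.27300000190734863], [0.46700000762939453, 0.3240000009536743]]
218 [258. 114.] [0.771 0.152 0.166] top z 0.179 [0.76  0.132 0.125] [0.8   0.194 0.179]
66 [328. 163.] [ 0.642 -0.032  0.172] top z 0.18 [ 0.632 -0.043  0.161] [ 0.655 -0.021  0.18 ]
29 [211. 167.] [0.631 0.279 0.161] top z 0.174 [0.607 0.273 0.153] [0.636 0.295 0.174]
18 [270. 177.] [0.606 0.126 0.147] top z 0.167 [0.588 0.124 0.12 ] [0.62  0.126 0.167]
18 [287. 178.] [0.605 0.079 0.145] top z 0.17 [0.59  0.078 0.091] [0.618 0.083 0.17 ]
106 [297. 187.] [0.585 0.052 0.167] top z 0.178 [0.545 0.032 0.081] [0.605 0.063 0.178]
13 [210. 185.] [0.581 0.282 0.15 ] top z 0.167 [0.577 0.278 0.089] [0.593 0.296 0.167]
155 [323. 193.] [ 0.556 -0.02   0.173] top z 0.242 [ 0.538 -0.036  0.144] [ 0.589 -0.007  0.242]
31 [284. 195.] [0.563 0.086 0.141] top z 0.171 [0.531 0.079 0.095] [0.577 0
[... 880 characters left out ...]
] [ 0.588 -0.016  0.151] top z 0.166 [ 0.579 -0.036  0.131] [ 0.595 -0.006  0.166]
132 [335. 229.] [0.602 0.051 0.134] top z 0.174 [0.555 0.034 0.08 ] [0.614 0.06  0.174]
10 [349. 221.] [0.582 0.091 0.165] top z 0.169 [0.568 0.088 0.156] [0.599 0.093 0.169]
47 [305. 225.] [ 0.653 -0.029  0.17 ] top z 0.178 [ 0.633 -0.043  0.16 ] [ 0.661 -0.019  0.178]
14 [345. 233.] [0.619 0.088 0.14 ] top z 0.156 [0.6   0.085 0.128] [0.629 0.09  0.156]
92 [405. 255.] [0.638 0.283 0.122] top z 0.155 [0.633 0.271 0.081] [0.644 0.294 0.155]
19 [344. 263.] [0.785 0.135 0.168] top z 0.17 [0.766 0.13  0.165] [0.797 0.138 0.17 ]
60 [363. 271.] [0.788 0.191 0.163] top z 0.172 [0.771 0.182 0.125] [0.8   0.195 0.172]
```

```bash
cat >> h.py <<'E'
from scipy.optimize import least_squares
YAW=np.deg2rad(-7.6); X=np.array([np.cos(YAW),np.sin(YAW),0]); Y=np.array([-X[1],X[0],0]); Z=np.array([0,0,1.])
def fitball(P,col,c0,r):
    m=(col.max(-1)<75)&(np.linalg.norm(P-c0,axis=-1)<r+.012)
    q=P[m]
    if len(q)<12: return None,len(q),0
    s=least_squares(lambda c:np.linalg.norm(q-c,axis=1)-r,c0,loss="soft_l1",f_scale=.002)
    return s.x,len(q),np.median(abs(s.fun))
def wheel(caps,hub,th):   # th: cradle guess; returns fits of balls
    out=[]
    for k in range(4):
        f=np.pi/4-th+k*np.pi/2; c0=hub+.08*(np.cos(f)*X+np.sin(f)*Z)
        for n,(P,col) in caps.items():
            c,m,e=fitball(P,col,c0,.013)
            if c is not None:
                d=c-hub; out.append((n,k,m,c,np.degrees(f-np.arctan2(d@Z,d@X)),np.hypot(d@X,d@Z),d@Y,e))
    return out
def grab():
    from cell import read_camera
    return {n:(lambda c:(cloud(c),c["color"]))(read_camera(n)) for n in("top","scene")}
E
python3 - <<'E'
from h import *
caps={n:(cloud(c),c["color"]) for n in("top","scene") for c in [np.load(n+"0.npz")]}
hub=np.array([.566,-.021,.147])
for o in wheel(caps,hub,-1.02): print(o[0],o[1],o[2],o[3].round(4),*np.round(o[4:],4))
for n,(P,col) in caps.items():
    print(n,"knob",fitball(P,col,np.array([.465,.08,.234]),.016))
    r=(col[...,0]>110)&(col[...,1]<60)
E
```

```text
top 0 80 [ 0.5495 -0.018   0.223 ] 0.9938 0.0778 0.0008 0.001
scene 0 43 [ 0.5515 -0.0223  0.2246] 3.0954 0.0788 -0.0032 0.0013
top 1 66 [ 0.4911 -0.0094  0.1281] 359.4301 0.0781 0.0016 0.0014
scene 1 32 [ 0.4978 -0.014   0.1294] 359.01 0.0707 -0.0021 0.0017
scene 2 40 [ 0.5844 -0.0248  0.0708] 359.5968 0.0785 -0.0014 0.0018
top 3 67 [ 0.644  -0.03    0.1629] 362.0121 0.0801 0.0014 0.0013
scene 3 48 [ 0.6475 -0.0334  0.1625] 362.7887 0.0838 -0.0016 0.0015
top knob (array([0.46467596, 0.08226018, 0.23279676]), 124, np.float64(0.0011195446775450757))
scene knob (array([0.46798743, 0.07937917, 0.23314222]), 64, np.float64(0.0018704496314644247))
```

```bash
python3 -m jog '[[0,0,0,-0.6,-0.15],[0,0,0,-0.6,-0.15],[0,0,0,-0.6,-0.15],[0,0,0,-0.6,-0.15],[0,0,0,-0.6,-0.15],[0,0,0,-0.6,-0.15],[0,0,0,-0.6,-0.15],[0,0,0,-0.6,-0.15],[0,0,0,-0.6,-0.144],[0,0,0,0,0]]' 20
```

```text
time_s: 0.93
tool_pos: [0.2425, -0.604, 0.3107]
tool_rot: [179.9, 0.2, 82.5]
force: [-0.4, 0.4, 0.7]
grip_width: 0.028
grasp_force: 0.0
```

```bash
python3 -m jog '[[0,0.97,0.3,0,0],[0,0.97,0.3,0,0],[0,0.97,0.3,0,0],[0,0.97,0.3,0,0],[0,0.97,0.3,0,0],[0,0.97,0.3,0,0],[0,0.97,0.3,0,0],[0,0.97,0.3,0,0],[0,0.97,0.3,0,0],[0,0.97,0.3,0,0],[0,0.97,0.3,0,0],[0,0.97,0.3,0,0]]' &&  python3 -m jog '[[0,0.97,0.3,0,0],[0,0.97,0.3,0,0],[0,0.97,0.3,0,0],[0,0.97,0.3,0,0],[0,0.97,0.3,0,0],[0,0.97,0.3,0,0],[0,0.97,0.3,0,0],[0,0.97,0.3,0,0],[0,0.97,0.3,0,0],[0,0.97,0.3,0,0],[0,0.97,0.3,0,0],[0,0.97,0.3,0,0]]' && python3 -m jog '[[0,0.97,0.3,0,0],[0,0.97,0.3,0,0],[0,0.97,0.3,0,0],[0,0.97,0.3,0,0],[0,0.97,0.3,0,0],[0,0.97,0.3,0,0],[0,0.97,0.3,0,0],[0,0,0,0,0]]'
cat > rel.py <<'E'
from h import *
from cell import env
HUB=np.array([.569,-.0215,.1455])
o=env.get_obs(); d=np.array(o["tool_pos"])-HUB
print("t",o["time_s"],"TCP rel hub XYZ mm",(1e3*np.array([d@X,d@Y,d@Z])).round(1),"F",np.round([o["force"]@X,o["force"]@Y,o["force"][2]],1) ,"yaw",np.round(o["tool_rot"],1),"q7",round(o["qpos"][6],1),"w",round(o["grip_width"],4))
E
sed -i 's/o\["force"\]@/np.array(o["force"])@/g' rel.py; python3 rel.py
```

```text
time_s: 1.93
tool_pos: [0.3445, -0.3808, 0.3074]
tool_rot: [-179.9, -0.0, 82.1]
force: [-0.0, -0.1, 1.1]
grip_width: 0.0001
grasp_force: 0.0
time_s: 2.93
tool_pos: [0.4467, -0.1598, 0.3074]
tool_rot: [-179.9, -0.0, 82.1]
force: [-0.4, -0.2, -0.1]
grip_width: 0.0004
grasp_force: 0.0
time_s: 3.6
tool_pos: [0.5071, -0.0269, 0.3076]
tool_rot: [-180.0, -0.2, 82.5]
force: [-0.3, 1.0, 0.2]
grip_width: 0.0004
grasp_force: 0.0
t 3.6 TCP rel hub XYZ mm [-60.7 -13.5 162.1] F [-0.4  1.   0.2] yaw [-180.    -0.2   82.5] q7 -7.4 w 0.0004
```

```bash
python3 -m jog '[[0,0.34,0,0.9,0],[0,0.34,0,0.9,0],[0,0,0,0.9,0],[0,0,0,0.9,0],[0,0,0,0,0],[0,0,0.3,0,0],[0,0,0.3,0,0],[0,0,0,0,0]]'; python3 rel.py
```

```text
time_s: 4.27
tool_pos: [0.5221, -0.0207, 0.2375]
tool_rot: [179.9, -0.0, 82.3]
force: [0.1, -0.4, -0.3]
grip_width: 0.0004
grasp_force: 0.0
t 4.2667 TCP rel hub XYZ mm [-46.6  -5.4  92. ] F [ 0.2 -0.4 -0.3] yaw [179.9  -0.   82.3] q7 -10.6 w 0.0004
```

```bash
python3 -m jog '[[0,0,0.25,-0.05,0],[0,0,0.25,-0.05,0],[0,0,0.25,-0.05,0],[0,0,0,0,0]]'; python3 rel.py
```

```text
time_s: 4.6
tool_pos: [0.5363, -0.0223, 0.2399]
tool_rot: [179.9, -0.0, 82.3]
force: [0.4, 0.5, 0.7]
grip_width: 0.0
grasp_force: 0.0
t 4.6 TCP rel hub XYZ mm [-32.3  -5.1  94.4] F [0.4 0.5 0.7] yaw [179.9  -0.   82.3] q7 -11.8 w 0.0
```

Run:
```python
from h import *
from cell import read_camera
c=read_camera("scene"); im=c["color"][110:270,260:420,::-1]
cv2.imwrite("pics/s1.png",cv2.resize(im,None,fx=4,fy=4,interpolation=cv2.INTER_CUBIC)[:600,:])
```

```text
(no output)
```

View pics/s1.png

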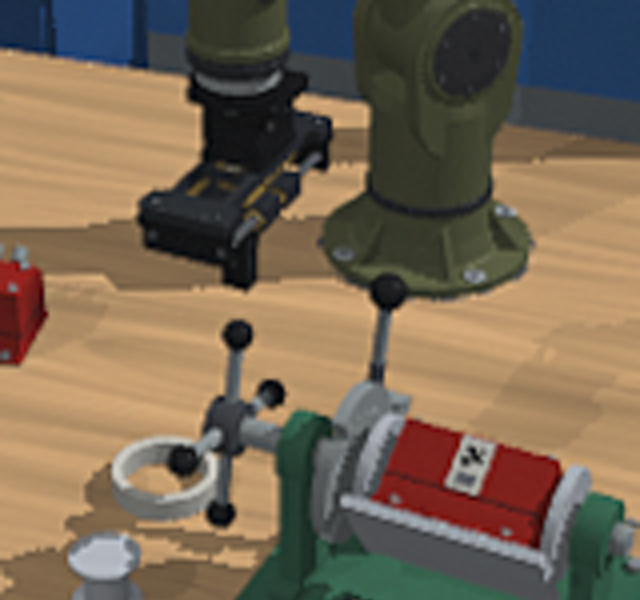

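Run:
```python
from h import *
from cell import read_camera,env
o=env.get_obs();print(o["tool_pos"])
for n in("scene","top"):
    c=read_camera(n); P=cloud(c); T=np.linalg.inv(c["world_from_camera"])
    for off in(-.017,0):
        p=np.array([*o["tool_pos"],1.]);p[2]+=off; q=c["mtx"]@(T@p)[:3]; print(n,(q[:2]/q[2]).round(1),q[2].round(3))
    col=c["color"]; m=(col.max(-1)<75)&(P[...,2]>.2)&(P[...,2]<.29)&(abs(P[...,1]+.02)<.05)&(abs(P[...,0]-.5)<.1)
    q=P[m]; d=q-np.array([.569,-.0215,.1455]); L=1e3*np.c_[d@X,d@Y,d@Z]
    for lo in range(50,150,10):
        s=L[(L[:,2]>=lo)&(L[:,2]<lo+10)]
        if len(s): print(lo,len(s),s.min(0).round(),s.max(0).round())
```

```text
[ 0.53572282 -0.02203459  0.23963446]
scene [320.1 191.4] 1.615
scene [320.1 186.9] 1.605
60 2 [-14.  -2.  69.] [-11.   4.  70.]
70 6 [-15.  -0.  74.] [-1.  7. 80.]
80 27 [-23.  -9.  80.] [-2. 12. 90.]
90 8 [-16.  -5.  90.] [-8.  9. 93.]
110 2 [-42.  -6. 116.] [-27.   1. 119.]
120 17 [-39. -16. 120.] [-18.   5. 130.]
130 18 [-38. -14. 130.] [-18.   6. 140.]
140 6 [-39.  -2. 140.] [-20.   4. 144.]
top [323.8 201.3] 1.26
top [323.9 200.7] 1.243
```

Run:
```python
from h import *
from cell import read_camera,env
o=env.get_obs()
c=read_camera("scene"); P=cloud(c); col=c["color"]
for v in range(150,200,2):
    p=P[v,320]; d=p-np.array([.569,-.0215,.1455]); print(v,col[v,320],(1e3*np.array([d@X,d@Y,d@Z])).round(0), c["range_z"][v,320].round(3))
w=read_camera("wrist"); cv2.imwrite("pics/w1.png",w["color"][:,:,::-1]); print(w["mtx"].round(1).tolist(),w["T_tool_cam"].round(3).tolist())
```

```text
150 [13 16 17] [-21.   2. 235.] 1.515
152 [51 47 38] [-16.   5. 231.] 1.512
154 [30 33 36] [ -9.   8. 229.] 1.507
156 [43 48 52] [  5.  15. 231.] 1.493
158 [41 45 49] [ 11.  18. 228.] 1.489
160 [36 38 41] [  9.  17. 219.] 1.496
162 [28 30 36] [  3.  14. 209.] 1.507
164 [24 26 31] [  5.  15. 203.] 1.509
166 [57 58 62] [ 17.  21. 204.] 1.497
168 [ 98 101 106] [ 30.  27. 206.] 1.484
170 [39 41 44] [-17.   4. 168.] 1.549
172 [12 14 14] [-17.   3. 160.] 1.553
174 [17 16 17] [-17.   3. 153.] 1.557
176 [16 17 17] [-24.  -0. 141.] 1.57
178 [20 17 19] [-21.   1. 136.] 1.571
180 [14 15 18] [-23.  -0. 127.] 1.578
182 [113  89  65] [-27.  -2. 116.] 1.588
184 [207 167 119] [-385. -185. -145.] 2.066
186 [186 149 108] [-373. -179. -146.] 2.056
188 [194 155 111] [-352. -168. -141.] 2.034
190 [42 39 39] [-24.  -1.  88.] 1.601
192 [40 40 43] [-11.   6.  90.] 1.588
194 [27 29 30] [-9.  7. 85.] 1.588
196 [ 3  6 11] [-8.  7. 78.] 1.592
198 [122 122 116] [-16.   3.  64.] 1.607
[[309.7, 0.0, 324.3], [0.0, 309.7, 197.4], [0.0, 0.0, 1.0]] [[-0.0, -0.967, -0.255, 0.069], [1.0, -0.0, 0.0, 0.001], [-0.0, -0.255, 0.967, -0.184], [0.0, 0.0, 0.0, 1.0]]
```

View pics/w1.png

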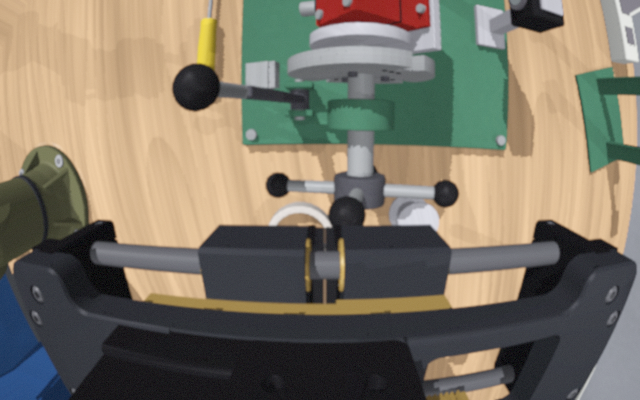

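```bash
cat >> h.py <<'E'
def wcloud(w):   # wrist cloud in tool frame
    z=w["range_z"].astype(float); v,u=np.mgrid[:400,:640]; K=w["mtx"]
    a=(u-K[0,2])/K[0,0]; b=(v-K[1,2])/K[1,1]; r=np.hypot(a,b)+1e-9; t=np.tan(r)/r
    p=np.stack([a*t*z,b*t*z,z],-1); T=w["T_tool_cam"]; P=p@T[:3,:3].T+T[:3,3]; P[z<=0]=np.nan; return P
E
python3 - <<'E'
from h import *
from cell import read_camera,env
w=read_camera("wrist"); P=wcloud(w)
for u in(240,300,310,325,340,350,420):
    print(u,[(v,*(1e3*P[v,u]).round(0)) for v in range(222,300,8)])
print("ball",(1e3*P[205,347]).round(),"knob",(1e3*P[85,196]).round(),"hub",(1e3*P[180,360]).round())
E
```

```text
240 [(222, np.float64(-80.0), np.float64(-124.0), np.float64(240.0)), (230, np.float64(38.0), np.float64(-24.0), np.float64(-102.0)), (238, np.float64(38.0), np.float64(-22.0), np.float64(-107.0)), (246, np.float64(38.0), np.float64(-21.0), np.float64(-113.0)), (254, np.float64(37.0), np.float64(-20.0), np.float64(-116.0)), (262, np.float64(34.0), np.float64(-20.0), np.float64(-116.0)), (270, np.float64(32.0), np.float64(-21.0), np.float64(-116.0)), (278, np.float64(30.0), np.float64(-21.0), np.float64(-116.0)), (286, np.float64(27.0), np.float64(-21.0), np.float64(-115.0)), (294, np.float64(25.0), np.float64(-21.0), np.float64(-116.0))]
300 [(222, np.float64(-79.0), np.float64(-34.0), np.float64(239.0)), (230, np.float64(38.0), np.float64(-6.0), np.float64(-100.0)), (238, np.float64(38.0), np.float64(-6.0), np.float64(-108.0)), (246, np.float64(37.0), np.float64(-5.0), np.float64(-112.0)), (254, np.float64(37.0), np.float64(-5.0), np.float64(-115.0)), (262, np.float64(35.0), np.float64(-5.0), np.float64(-115.0)), (270, np.float64(33.0), np.float64(-5.0), np.float64(-116.0)), (278, n
[... 2664 characters left out ...]
.0))]
420 [(222, np.float64(-62.0), np.float64(127.0), np.float64(187.0)), (230, np.float64(38.0), np.float64(29.0), np.float64(-102.0)), (238, np.float64(38.0), np.float64(27.0), np.float64(-108.0)), (246, np.float64(38.0), np.float64(25.0), np.float64(-114.0)), (254, np.float64(37.0), np.float64(25.0), np.float64(-116.0)), (262, np.float64(34.0), np.float64(26.0), np.float64(-115.0)), (270, np.float64(32.0), np.float64(26.0), np.float64(-115.0)), (278, np.float64(30.0), np.float64(26.0), np.float64(-116.0)), (286, np.float64(27.0), np.float64(26.0), np.float64(-115.0)), (294, np.float64(24.0), np.float64(27.0), np.float64(-115.0))]
ball [14. 16.  7.] knob [ 92. -75.  -9.] hub [17. 31. 72.]
```

```bash
python3 -m jog '[[0,0.12,-0.9,0,0],[0,0.12,0,0.8,0],[0,0,0,0.8,0],[0,0,0,0.7,0],[0,0,0,0,0],[0,0,0.25,0,0],[0,0,0,0,0]]'; python3 rel.py
```

```text
time_s: 5.48
tool_pos: [0.5241, -0.0158, 0.1944]
tool_rot: [179.9, -0.0, 82.3]
force: [0.5, 0.6, 0.0]
grip_width: 0.0002
grasp_force: 0.0
t 5.4833 TCP rel hub XYZ mm [-45.3  -0.2  48.9] F [0.4 0.7 0. ] yaw [179.9  -0.   82.3] q7 -12.4 w 0.0002
```

```bash
python3 -m jog '[[0,0,0.2,0,0],[0,0,0.2,0,0],[0,0,0,0,0]]'; python3 rel.py
```

```text
time_s: 5.73
tool_pos: [0.5311, -0.0165, 0.194]
tool_rot: [-180.0, -0.0, 82.4]
force: [-1.9, 1.0, 1.9]
grip_width: 0.0005
grasp_force: 1.1
t 5.7333 TCP rel hub XYZ mm [-38.2  -0.   48.5] F [-2.   0.7  1.9] yaw [-180.    -0.    82.4] q7 -13.0 w 0.0005
```

```bash
python3 -m jog '[[0,0,0.29,-0.04,0],[0,0,0.29,-0.04,0],[0,0,0.29,-0.04,0],[0,0,0,0,0]]'; python3 rel.py;  python3 -m jog '[[0,0,0.345,0.01,0],[0,0,0.345,0.01,0],[0,0,0.345,0.01,0],[0,0,0,0,0]]'; python3 rel.py
```

```text
time_s: 6.07
tool_pos: [0.5486, -0.0187, 0.1961]
tool_rot: [-180.0, -0.0, 82.4]
force: [-1.1, 0.7, 0.3]
grip_width: 0.0005
grasp_force: 0.7
t 6.0667 TCP rel hub XYZ mm [-20.6   0.   50.6] F [-1.2  0.6  0.3] yaw [-180.    -0.    82.4] q7 -14.2 w 0.0005
time_s: 6.4
tool_pos: [0.5689, -0.0215, 0.195]
tool_rot: [-180.0, -0.0, 82.4]
force: [-1.1, -0.2, 0.4]
grip_width: 0.0006
grasp_force: 0.5
t 6.4 TCP rel hub XYZ mm [-0.1 -0.  49.5] F [-1.  -0.4  0.4] yaw [-180.    -0.    82.4] q7 -15.4 w 0.0006
```

```bash
python3 -m jog '[[0,0,0.32,0.11,0],[0,0,0.32,0.11,0],[0,0,0.32,0.11,0],[0,0,0.27,0.16,0],[0,0,0.27,0.18,0],[0,0,0,0,0]]'; python3 rel.py
python3 - <<'E'
from h import *
hub=np.array([.569,-.0215,.1455]); caps=grab()
for o in wheel(caps,hub,-.1): print(o[0],o[1],o[2],o[3].round(4),*np.round(o[4:],4))
E
```

```text
time_s: 6.9
tool_pos: [0.5983, -0.0255, 0.1812]
tool_rot: [-180.0, -0.0, 82.4]
force: [-1.6, 0.4, 0.6]
grip_width: 0.0003
grasp_force: 0.7
t 6.9 TCP rel hub XYZ mm [29.6 -0.1 35.7] F [-1.6  0.2  0.6] yaw [-180.    -0.    82.4] q7 -17.1 w 0.0003
scene 0 72 [ 0.6178 -0.0262  0.2105] -2.2311 0.0814 0.0019 0.0027
scene 1 37 [ 0.509  -0.013   0.1989] 2.0789 0.0808 0.0005 0.0016
scene 2 14 [ 0.5197 -0.0143  0.0964] 366.1205 0.07 0.0006 0.002
scene 3 44 [ 0.6275 -0.0311  0.094 ] 361.7183 0.0786 -0.0017 0.0017
```

```bash
python3 -m jog '[[0,0,0.06,0.06,0],[0,0,0,0,0],[0,0,-0.6,0,0],[0,0,0,-0.85,0],[0,0,0,-0.85,0],[0,0,0,-0.85,0],[0,0,0,-0.85,0],[0.8,0.55,-0.85,0,0],[0.8,0.55,-0.85,0,0],[0.8,0.55,-0.85,0,0],[0.8,0.55,-0.85,0,0],[0.8,0.55,-0.85,0,0]]'; python3 -m jog '[[0.8,0.55,-0.85,0,0],[0.8,0.55,-0.85,0,0],[0.8,0.55,-0.85,0,0],[0.8,0,0,0,0]]';python3 rel.py
python3 - <<'E'
from h import *
from cell import read_camera
hub=np.array([.569,-.0215,.1455]); caps=grab()
for o in wheel(caps,hub,-.05): print(o[0],o[1],o[2],o[3].round(4),*np.round(o[4:],4))
w=read_camera("wrist"); cv2.imwrite("pics/w2.png",w["color"][:,:,::-1])
E
```

```text
time_s: 8.0
tool_pos: [0.5108, 0.0419, 0.2489]
tool_rot: [179.8, 0.0, 82.3]
force: [-0.5, 1.3, 0.4]
grip_width: 0.0261
grasp_force: 0.0
time_s: 8.33
tool_pos: [0.463, 0.0842, 0.2492]
tool_rot: [179.8, 0.1, 82.6]
force: [0.7, -0.2, -0.4]
grip_width: 0.0524
grasp_force: 0.0
t 8.3333 TCP rel hub XYZ mm [-119.    90.8  103.7] F [ 0.7 -0.1 -0.4] yaw [1.798e+02 1.000e-01 8.260e+01] q7 -16.9 w 0.0524
top 0 75 [ 0.6194 -0.0266  0.2046] -1.5112 0.0778 0.0016 0.0011
scene 0 45 [ 0.6232 -0.0315  0.2045] 0.8723 0.0807 -0.0027 0.0013
top 1 73 [ 0.5078 -0.0121  0.1979] -1.9111 0.0811 0.0012 0.001
scene 1 40 [ 0.5108 -0.014   0.1985] -0.0589 0.0791 -0.0003 0.0017
scene 2 13 [ 0.5196 -0.0152  0.0958] 362.9044 0.0704 -0.0003 0.0017
scene 3 46 [ 0.6273 -0.0324  0.093 ] 359.4172 0.0791 -0.003 0.0019
```

View pics/w2.png

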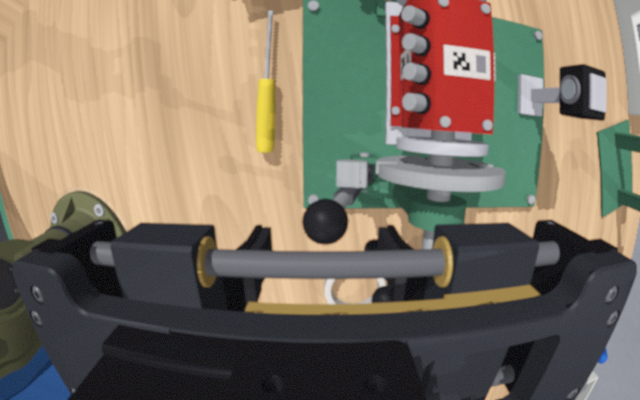

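```bash
python3 -m jog '[[0.8,-0.1,0.1,0.9,0],[0.8,0,0,0.9,0],[0.8,0,0,0.9,0],[0.5,0,0,0,0],[0.46,0,0,0,0],[0.46,0,0,0,0]]'; python3 rel.py
```

```text
time_s: 8.98
tool_pos: [0.4672, 0.0785, 0.1955]
tool_rot: [179.9, -0.0, 82.3]
force: [-0.0, -0.0, 1.0]
grip_width: 0.0566
grasp_force: 0.0
t 8.9833 TCP rel hub XYZ mm [-114.2   85.7   50. ] F [-0. -0.  1.] yaw [179.9  -0.   82.3] q7 -18.2 w 0.0566
```

```bash
python3 -m jog '[[0.46,0,0.25,0,0],[0.46,0,0.25,0,0],[0.46,0,0.25,0,0],[0.46,0,0,0,0]]'; python3 rel.py;  python3 -m jog '[[0.46,0,0.2,0,0],[0.46,0,0,0,0]]'; python3 rel.py
```

```text
time_s: 9.32
tool_pos: [0.4822, 0.0768, 0.1951]
tool_rot: [180.0, -0.1, 82.3]
force: [0.2, -0.7, 0.1]
grip_width: 0.041
grasp_force: 0.2
t 9.3167 TCP rel hub XYZ mm [-99.   85.9  49.6] F [ 0.2 -0.6  0.1] yaw [ 1.80e+02 -1.00e-01  8.23e+01] q7 -19.6 w 0.041
time_s: 9.48
tool_pos: [0.4856, 0.0764, 0.1947]
tool_rot: [180.0, -0.0, 82.4]
force: [-1.3, -0.7, 0.5]
grip_width: 0.0403
grasp_force: 0.3
t 9.4833 TCP rel hub XYZ mm [-95.6  86.   49.2] F [-1.2 -0.9  0.5] yaw [180.   -0.   82.4] q7 -19.9 w 0.0403
```

```bash
for i in 1; do python3 -m jog '[[0.46,0,0.15,0,0],[0.46,0,0,0,0]]'; python3 rel.py;  python3 -m jog '[[0.46,0,0.15,0,0],[0.46,0,0,0,0]]'; python3 rel.py; done | grep TCP
```

```text
t 9.65 TCP rel hub XYZ mm [-92.8  86.   49.1] F [-0.5  1.   0.5] yaw [180.   -0.   82.4] q7 -20.2 w 0.0402
t 9.8167 TCP rel hub XYZ mm [-89.8  85.9  49.1] F [-0.3  0.5 -0. ] yaw [180.   -0.   82.3] q7 -20.4 w 0.0398
```

```bash
python3 -m jog '[[0.46,0,0.15,0,0],[0.46,0,0.15,0,0],[0.46,0,0,0,0]]'; python3 rel.py;  python3 -m jog '[[0.46,0,0.15,0,0],[0.46,0,0.15,0,0],[0.46,0,0,0,0]]'; python3 rel.py
```

```text
time_s: 10.07
tool_pos: [0.4971, 0.0747, 0.1946]
tool_rot: [-180.0, -0.0, 82.4]
force: [-2.8, 0.3, 1.8]
grip_width: 0.0396
grasp_force: 1.1
t 10.0667 TCP rel hub XYZ mm [-84.   85.9  49.1] F [-2.8 -0.1  1.8] yaw [-180.    -0.    82.4] q7 -20.9 w 0.0396
time_s: 10.32
tool_pos: [0.5027, 0.0739, 0.1945]
tool_rot: [-179.9, -0.0, 82.4]
force: [-3.7, -0.5, 1.7]
grip_width: 0.0404
grasp_force: 1.6
t 10.3167 TCP rel hub XYZ mm [-78.3  85.8  49. ] F [-3.6 -1.   1.7] yaw [-179.9   -0.    82.4] q7 -21.4 w 0.0404
```

```bash
python3 -m jog '[[0.46,0,0.2,0,0],[0.46,0,0.2,0,0],[0.46,0,0,0,0]]'; python3 rel.py;  python3 -m jog '[[0.46,0,0.15,0,0],[0.46,0,0.15,0,0],[0.46,0,0,0,0]]'; python3 rel.py
```

```text
time_s: 10.57
tool_pos: [0.511, 0.0729, 0.1945]
tool_rot: [-180.0, -0.0, 82.3]
force: [-2.2, 1.1, 1.4]
grip_width: 0.04
grasp_force: 1.2
t 10.5667 TCP rel hub XYZ mm [-69.9  85.9  49. ] F [-2.3  0.8  1.4] yaw [-180.    -0.    82.3] q7 -22.0 w 0.04
time_s: 10.82
tool_pos: [0.517, 0.0721, 0.1946]
tool_rot: [180.0, -0.0, 82.4]
force: [-3.3, 0.6, 2.8]
grip_width: 0.0402
grasp_force: 1.5
t 10.8167 TCP rel hub XYZ mm [-63.9  85.9  49.1] F [-3.4  0.2  2.8] yaw [180.   -0.   82.4] q7 -22.5 w 0.0402
```

```bash
python3 -m jog '[[0.46,0,0.1,0,0],[0.46,0,0,0,0]]'; python3 rel.py;  python3 -m jog '[[0.46,0,0.1,0,0],[0.46,0,0,0,0]]'; python3 rel.py
```

```text
time_s: 10.98
tool_pos: [0.5188, 0.0718, 0.1946]
tool_rot: [-180.0, -0.0, 82.4]
force: [-3.4, 1.2, 2.0]
grip_width: 0.04
grasp_force: 1.7
t 10.9833 TCP rel hub XYZ mm [-62.1  85.9  49.1] F [-3.5  0.8  2. ] yaw [-180.    -0.    82.4] q7 -22.6 w 0.04
time_s: 11.15
tool_pos: [0.521, 0.0716, 0.1946]
tool_rot: [180.0, -0.0, 82.4]
force: [-4.2, 1.3, 1.9]
grip_width: 0.0402
grasp_force: 1.7
t 11.15 TCP rel hub XYZ mm [-59.9  85.9  49.1] F [-4.4  0.7  1.9] yaw [180.   -0.   82.4] q7 -22.7 w 0.0402
```

Continue until the force rises clearly (seated).

```bash
for i in 1; do python3 -m jog '[[0.46,0,0.1,0,0],[0.46,0,0,0,0]]'; python3 rel.py;  python3 -m jog '[[0.46,0,0.1,0,0],[0.46,0,0,0,0]]'; python3 rel.py; done | grep TCP
```

```text
t 11.3167 TCP rel hub XYZ mm [-57.9  85.9  49.1] F [-3.2  0.5  2.6] yaw [180.   -0.   82.4] q7 -22.9 w 0.0401
t 11.4833 TCP rel hub XYZ mm [-56.7  85.8  49.1] F [-5.6 -0.4  4.4] yaw [-179.9    0.    82.4] q7 -23.0 w 0.0403
```

```bash
for i in 1; do python3 -m jog '[[0.46,0,0.1,0,0],[0.46,0,0,0,0]]'; python3 rel.py;  python3 -m jog '[[0.46,0,0.1,0,0],[0.46,0,0,0,0]]'; python3 rel.py; done | grep TCP
python3 - <<'E'
from h import *
hub=np.array([.569,-.0215,.1455]); caps=grab()
for o in wheel(caps,hub,-.05): print(o[0],o[1],o[2],o[3].round(4),*np.round(o[4:],4))
P,col=caps["scene"]; print(fitball(P,col,hub+X*-.063+Y*.088+Z*.0945,.016))
E
```

```text
t 11.65 TCP rel hub XYZ mm [-56.3  85.8  48.9] F [-11.2  -2.1   6. ] yaw [-1.797e+02  1.000e-01  8.240e+01] q7 -23.1 w 0.0402
t 11.8167 TCP rel hub XYZ mm [-55.9  85.8  48.7] F [-14.3  -1.    9.1] yaw [-1.795e+02  1.000e-01  8.240e+01] q7 -23.3 w 0.0404
top 0 78 [ 0.6201 -0.0269  0.2042] -0.9304 0.078 0.0014 0.0009
scene 0 45 [ 0.6232 -0.0305  0.2044] 0.8648 0.0806 -0.0018 0.0012
top 1 76 [ 0.5095 -0.0119  0.1987] -0.702 0.0803 0.0016 0.0015
scene 1 39 [ 0.512  -0.0153  0.1992] 0.9811 0.0786 -0.0014 0.0023
top 3 15 [ 0.6258 -0.027   0.0903] 361.9031 0.0794 0.0021 0.0009
scene 3 44 [ 0.627  -0.0321  0.0929] 359.654 0.079 -0.0028 0.0016
(array([0.52095253, 0.07354123, 0.23919034]), 37, np.float64(0.0018573181151639098))
```

```bash
python3 -m jog '[[0.46,0,-0.25,0,0],[0.46,0,0,0,0],[0.46,0,0,0,0],[0.46,0,0,0,0],[0.46,0,0,0,0],[0.46,0,0,0,0],[0.46,0,0,0,0],[0.46,0,0,0,0],[0.46,0,0,0,0],[0.46,0,0,0,0],[0.46,0,0,0,0],[0.46,0,0,0,0]]'; python3 rel.py; python3 -m jog '[[0.46,0,0,0,0],[0.46,0,0,0,0],[0.46,0,0,0,0],[0.46,0,-0.2,0,0],[0.46,0,-0.15,0,0],[0.46,0,-0.15,0,0],[0.46,0,-0.15,0,0]]'; python3 rel.py
```

```text
time_s: 12.92
tool_pos: [0.5237, 0.0711, 0.1946]
tool_rot: [180.0, 0.0, 82.4]
force: [-0.4, 0.3, 0.7]
grip_width: 0.0402
grasp_force: 0.0
t 12.9167 TCP rel hub XYZ mm [-57.1  85.8  49.1] F [-0.4  0.2  0.7] yaw [180.    0.   82.4] q7 -22.9 w 0.0402
time_s: 13.5
tool_pos: [0.511, 0.073, 0.1949]
tool_rot: [179.9, -0.0, 82.4]
force: [1.5, 0.5, 1.1]
grip_width: 0.0399
grasp_force: 0.7
t 13.5 TCP rel hub XYZ mm [-70.   86.   49.4] F [1.4 0.7 1.1] yaw [179.9  -0.   82.4] q7 -22.0 w 0.0399
```

```bash
python3 -m jog '[[0.46,0,-0.32,0.02,0],[0.46,0,-0.32,0.02,0],[0.46,0,-0.32,0.02,0],[0.46,0,-0.32,0.02,0],[0.46,0,-0.32,0.02,0],[0.46,0,-0.32,0.03,0],[0.46,0,-0.32,0.03,0],[0.46,0,-0.32,0.03,0],[0.46,0,-0.32,0.03,0],[0.46,0,0,0,0]]'; python3 rel.py
```

```text
time_s: 14.33
tool_pos: [0.4521, 0.0807, 0.1899]
tool_rot: [-179.9, 0.1, 82.4]
force: [0.3, 1.2, 0.8]
grip_width: 0.0401
grasp_force: 0.0
t 14.3333 TCP rel hub XYZ mm [-129.4   85.8   44.4] F [0.1 1.2 0.8] yaw [-1.799e+02  1.000e-01  8.240e+01] q7 -17.2 w 0.0401
```

```bash
python3 -m jog '[[0.7,0,0.2,0,0],[0.8,0,0,0,0],[0.8,0,0,-0.8,0],[0.8,0,0,-0.8,0],[0.8,0,0,-0.8,0],[0.8,0,0,-0.6,0],[0,-0.86,0.28,0,0],[0,-0.86,0.28,0,0],[0,-0.86,0.28,0,0],[0,-0.86,0.28,0,0],[0,-0.86,0.28,0,0]]'; python3 rel.py; python3 -m jog '[[0,0,0,0.83,0],[0,0,0,0.83,0],[0,0,0,0.83,0],[0,0,0,0.83,0],[0,0,0,0.83,0],[0,0,0,0,0]]'; python3 rel.py
```

```text
time_s: 15.25
tool_pos: [0.4742, -0.01, 0.2502]
tool_rot: [-180.0, -0.0, 82.4]
force: [-0.4, -0.2, -0.3]
grip_width: 0.0442
grasp_force: 0.0
t 15.25 TCP rel hub XYZ mm [-95.5  -1.1 104.7] F [-0.4 -0.2 -0.3] yaw [-180.    -0.    82.4] q7 -6.7 w 0.0442
time_s: 15.75
tool_pos: [0.4718, -0.009, 0.1641]
tool_rot: [-179.7, -0.0, 82.4]
force: [0.2, 0.1, 0.5]
grip_width: 0.0054
grasp_force: 0.0
t 15.75 TCP rel hub XYZ mm [-98.   -0.4  18.6] F [0.2 0.2 0.5] yaw [-179.7   -0.    82.4] q7 -8.9 w 0.0054
```

```bash
python3 -m jog '[[0,0,0.42,-0.05,0],[0,0,0.42,-0.05,0],[0,0,0.32,-0.275,0],[0,0,0.32,-0.275,0],[0,0,0.32,-0.275,0],[0,0,0,0,0]]'; python3 rel.py; python3 -m jog '[[0,0,0.32,-0.17,0],[0,0,0.32,-0.17,0],[0,0,0.32,-0.17,0],[0,0,0.345,-0.06,0],[0,0,0.345,-0.06,0],[0,0,0.345,-0.06,0],[0,0,0,0,0]]'; python3 rel.py
```

```text
time_s: 16.25
tool_pos: [0.5068, -0.0134, 0.1878]
tool_rot: [-179.5, 0.1, 82.4]
force: [-16.3, 1.1, 13.2]
grip_width: 0.0001
grasp_force: 8.1
t 16.25 TCP rel hub XYZ mm [-62.7  -0.2  42.3] F [-16.3  -1.   13.2] yaw [-1.795e+02  1.000e-01  8.240e+01] q7 -11.4 w 0.0001
time_s: 16.83
tool_pos: [0.5498, -0.0187, 0.2017]
tool_rot: [-179.9, -0.0, 82.3]
force: [-6.0, 0.8, 4.8]
grip_width: 0.0007
grasp_force: 2.9
t 16.8333 TCP rel hub XYZ mm [-19.4   0.3  56.2] F [-6.  -0.   4.8] yaw [-179.9   -0.    82.3] q7 -14.0 w 0.0007
```

```bash
python3 -m jog '[[0,0,0.33,0.12,0],[0,0,0.33,0.12,0],[0,0,0.33,0.12,0],[0,0,0,0,0]]'; python3 rel.py; python3 -m jog '[[0,0,0.32,0.11,0],[0,0,0.32,0.11,0],[0,0,0.32,0.11,0],[0,0,0.27,0.16,0],[0,0,0.2,0.13,0],[0,0,0,0,0]]'; python3 rel.py;  python3 - <<'E'
from h import *
hub=np.array([.569,-.0215,.1455]); caps=grab()
for o in wheel(caps,hub,-.08): print(o[0],o[1],o[2],o[3].round(4),*np.round(o[4:],4))
E
```

```text
time_s: 17.17
tool_pos: [0.5693, -0.0213, 0.1934]
tool_rot: [-179.9, -0.1, 82.3]
force: [-4.5, 0.7, 3.4]
grip_width: 0.0002
grasp_force: 2.2
t 17.1667 TCP rel hub XYZ mm [ 0.2  0.3 47.9] F [-4.5  0.1  3.4] yaw [-1.799e+02 -1.000e-01  8.230e+01] q7 -15.3 w 0.0002
time_s: 17.67
tool_pos: [0.5974, -0.0251, 0.1809]
tool_rot: [-179.9, -0.1, 82.3]
force: [-4.3, 1.8, 2.6]
grip_width: 0.0004
grasp_force: 2.4
t 17.6667 TCP rel hub XYZ mm [28.6  0.2 35.4] F [-4.5  1.2  2.6] yaw [-1.799e+02 -1.000e-01  8.230e+01] q7 -16.9 w 0.0004
scene 0 66 [ 0.6174 -0.0282  0.2091] -2.8594 0.0802 -0.0002 0.0021
scene 1 35 [ 0.5136 -0.0154  0.1968] 2.2186 0.0758 -0.0013 0.0017
scene 2 16 [ 0.5198 -0.0161  0.0944] 363.7118 0.0711 -0.0011 0.0015
scene 3 40 [ 0.632  -0.0316  0.0933] 358.8728 0.0824 -0.0016 0.0023
```

```bash
python3 -m jog '[[0,0,0.09,0.08,0],[0,0,0,0,0],[0,0,-0.6,0,0],[0,0,0,-0.85,0],[0,0,0,-0.85,0],[0,0,0,-0.85,0],[0,0,0,-0.85,0],[0.8,0.55,-0.85,0,0],[0.8,0.55,-0.85,0,0],[0.8,0.55,-0.85,0,0],[0.8,0.55,-0.85,0,0],[0.8,0.55,-0.85,0,0]]'; python3 -m jog '[[0.8,0.55,-0.85,0,0],[0.8,0.55,-0.85,0,0],[0.8,0.5,-0.9,0,0],[0.8,0,0,0,0]]';python3 rel.py
python3 - <<'E'
from h import *
hub=np.array([.569,-.0215,.1455]); caps=grab()
for o in wheel(caps,hub,-.05): print(o[0],o[1],o[2],o[3].round(4),*np.round(o[4:],4))
for n,(P,col) in caps.items(): 
    for c0 in(hub+X*-.125+Y*.088+Z*.085,):print(fitball(P,col,c0,.016))
E
```

```text
time_s: 18.77
tool_pos: [0.5112, 0.042, 0.2476]
tool_rot: [179.8, -0.0, 82.3]
force: [0.0, -0.5, 0.5]
grip_width: 0.0259
grasp_force: 0.0
time_s: 19.1
tool_pos: [0.4621, 0.0835, 0.248]
tool_rot: [179.8, 0.0, 82.6]
force: [0.5, 0.3, 0.3]
grip_width: 0.0524
grasp_force: 0.0
t 19.1 TCP rel hub XYZ mm [-119.8   89.9  102.5] F [0.5 0.4 0.3] yaw [179.8   0.   82.6] q7 -16.7 w 0.0524
top 0 75 [ 0.6201 -0.0268  0.2046] -1.1702 0.0783 0.0015 0.0012
scene 0 42 [ 0.6221 -0.0305  0.2048] 0.1133 0.0801 -0.0019 0.001
top 1 76 [ 0.5089 -0.0125  0.1974] -1.6702 0.0799 0.001 0.0013
scene 1 40 [ 0.5095 -0.0161  0.1989] -0.3174 0.0801 -0.0025 0.0015
scene 2 13 [ 0.5215 -0.0141  0.0977] 363.042 0.0678 0.0011 0.0022
scene 3 44 [ 0.6292 -0.03    0.0932] 358.5998 0.0802 -0.0005 0.0013
(None, 0, 0)
(array([0.45732617, 0.07975381, 0.23108447]), 67, np.float64(0.0014860287710427179))
```

```bash
python3 -m jog '[[0.8,-0.1,-0.2,0.9,0],[0.8,0,0,0.9,0],[0.8,0,0,0.85,0],[0.5,0,0,0,0],[0.46,0,0,0,0],[0.46,0,0,0,0],[0.46,0,0,0,0]]'; python3 rel.py; python3 -m jog '[[0.46,0,0.25,0,0],[0.46,0,0.25,0,0],[0.46,0,0.25,0,0],[0.46,0,0.25,0,0],[0.46,0,0.25,0,0],[0.46,0,0.2,0,0],[0.46,0,0,0,0]]'; python3 rel.py
```

```text
time_s: 19.78
tool_pos: [0.4599, 0.0788, 0.1946]
tool_rot: [179.9, -0.0, 82.3]
force: [0.5, -0.0, 0.2]
grip_width: 0.0507
grasp_force: 0.0
t 19.7833 TCP rel hub XYZ mm [-121.4   85.    49.1] F [0.5 0.  0.2] yaw [179.9  -0.   82.3] q7 -17.5 w 0.0507
time_s: 20.37
tool_pos: [0.4884, 0.0749, 0.1931]
tool_rot: [180.0, -0.1, 82.3]
force: [-0.3, -0.8, -0.3]
grip_width: 0.0403
grasp_force: 0.0
t 20.3667 TCP rel hub XYZ mm [-92.6  84.9  47.6] F [-0.1 -0.9 -0.3] yaw [ 1.80e+02 -1.00e-01  8.23e+01] q7 -20.0 w 0.0403
```

```bash
python3 -m jog '[[0.46,0,0.15,0,0],[0.46,0,0.1,0,0],[0.46,0,0,0,0]]'; python3 rel.py
```

```text
time_s: 20.62
tool_pos: [0.4923, 0.0744, 0.1932]
tool_rot: [-180.0, -0.0, 82.4]
force: [-2.2, 0.0, 1.3]
grip_width: 0.04
grasp_force: 0.9
t 20.6167 TCP rel hub XYZ mm [-88.7  84.9  47.7] F [-2.2 -0.3  1.3] yaw [-180.    -0.    82.4] q7 -20.4 w 0.04
```

```bash
python3 -m jog '[[0.46,0,0.15,0,0],[0.46,0,0.15,0,0],[0.46,0,0.15,0,0],[0.46,0,0,0,0]]'; python3 rel.py; python3 -m jog '[[0.46,0,0.15,0,0],[0.46,0,0.15,0,0],[0.46,0,0.15,0,0],[0.46,0,0,0,0]]'; python3 rel.py
```

```text
time_s: 20.95
tool_pos: [0.5006, 0.0733, 0.1933]
tool_rot: [-179.9, 0.0, 82.4]
force: [-5.2, 0.7, 3.6]
grip_width: 0.04
grasp_force: 2.1
t 20.95 TCP rel hub XYZ mm [-80.3  84.9  47.8] F [-5.2  0.   3.6] yaw [-179.9    0.    82.4] q7 -21.1 w 0.04
time_s: 21.28
tool_pos: [0.5095, 0.0722, 0.1932]
tool_rot: [-179.9, 0.0, 82.4]
force: [-4.1, 0.5, 3.0]
grip_width: 0.04
grasp_force: 2.1
t 21.2833 TCP rel hub XYZ mm [-71.3  85.   47.7] F [-4.1 -0.   3. ] yaw [-179.9    0.    82.4] q7 -21.8 w 0.04
```

```bash
python3 -m jog '[[0.46,0,0.2,0,0],[0.46,0,0.15,0,0],[0.46,0,0.15,0,0],[0.46,0,0,0,0]]'; python3 rel.py
```

```text
time_s: 21.62
tool_pos: [0.5197, 0.0709, 0.1933]
tool_rot: [-179.9, -0.0, 82.4]
force: [-4.9, 1.1, 2.8]
grip_width: 0.0402
grasp_force: 2.0
t 21.6167 TCP rel hub XYZ mm [-61.1  85.   47.8] F [-5.   0.4  2.8] yaw [-179.9   -0.    82.4] q7 -22.5 w 0.0402
```

```bash
python3 -m jog '[[0.46,0,0.1,0,0],[0.46,0,0.1,0,0],[0.46,0,0,0,0]]'; python3 rel.py; python3 -m jog '[[0.46,0,0.1,0,0],[0.46,0,0,0,0]]'; python3 rel.py;python3 -m jog '[[0.46,0,0.1,0,0],[0.46,0,0,0,0]]'; python3 rel.py
```

```text
time_s: 21.87
tool_pos: [0.5235, 0.0704, 0.1933]
tool_rot: [-179.9, 0.0, 82.4]
force: [-5.2, 0.7, 3.4]
grip_width: 0.0403
grasp_force: 2.2
t 21.8667 TCP rel hub XYZ mm [-57.2  85.1  47.8] F [-5.2  0.   3.4] yaw [-179.9    0.    82.4] q7 -22.7 w 0.0403
time_s: 22.03
tool_pos: [0.5243, 0.0703, 0.1932]
tool_rot: [-179.8, 0.0, 82.4]
force: [-7.3, 0.8, 5.5]
grip_width: 0.04
grasp_force: 3.7
t 22.0333 TCP rel hub XYZ mm [-56.5  85.   47.7] F [-7.4 -0.2  5.5] yaw [-179.8    0.    82.4] q7 -22.9 w 0.04
time_s: 22.2
tool_pos: [0.5247, 0.0702, 0.193]
tool_rot: [-179.6, 0.1, 82.4]
force: [-11.0, 0.8, 7.6]
grip_width: 0.0403
grasp_force: 5.5
t 22.2 TCP rel hub XYZ mm [-56.   85.   47.5] F [-11.   -0.7   7.6] yaw [-1.796e+02  1.000e-01  8.240e+01] q7 -23.0 w 0.0403
```

```bash
python3 -m jog '[[0.46,0,0.08,0,0],[0.46,0,-0.28,0,0],[0.46,0,0,0,0],[0.46,0,0,0,0],[0.46,0,0,0,0],[0.46,0,0,0,0],[0.46,0,0,0,0],[0.46,0,0,0,0],[0.46,0,0,0,0],[0.46,0,0,0,0],[0.46,0,0,0,0],[0.46,0,0,0,0]]'; python3 rel.py; python3 -m jog '[[0.46,0,0,0,0],[0.46,0,0,0,0],[0.46,0,0,0,0],[0.46,0,-0.2,0,0],[0.46,0,-0.15,0,0],[0.46,0,-0.15,0,0],[0.46,0,-0.15,0,0]]'; python3 rel.py
```

```text
time_s: 23.2
tool_pos: [0.5242, 0.0699, 0.1934]
tool_rot: [180.0, 0.0, 82.3]
force: [0.6, 0.3, -0.5]
grip_width: 0.0403
grasp_force: 0.0
t 23.2 TCP rel hub XYZ mm [-56.5  84.7  47.9] F [ 0.6  0.3 -0.5] yaw [180.    0.   82.3] q7 -22.7 w 0.0403
time_s: 23.78
tool_pos: [0.5119, 0.0718, 0.1935]
tool_rot: [179.9, -0.0, 82.3]
force: [1.8, 0.5, 1.2]
grip_width: 0.0399
grasp_force: 0.8
t 23.7833 TCP rel hub XYZ mm [-69.  85.  48.] F [1.7 0.7 1.2] yaw [179.9  -0.   82.3] q7 -21.8 w 0.0399
```

```bash
python3 -m jog '[[0.46,0,-0.32,0.02,0],[0.46,0,-0.32,0.02,0],[0.46,0,-0.32,0.02,0],[0.46,0,-0.32,0.02,0],[0.46,0,-0.32,0.02,0],[0.46,0,-0.32,0.02,0],[0.46,0,-0.32,0.02,0],[0.46,0,-0.32,0.02,0],[0.46,0,-0.3,0.02,0],[0.46,0,0,0,0]]'; python3 rel.py; python3 -m jog '[[0.7,0,0.2,0,0],[0.8,0,0,0,0],[0.8,0,0,-0.8,0],[0.8,0,0,-0.8,0],[0.8,0,0,-0.8,0],[0.8,0,0,-0.6,0],[0,-0.85,0.28,0,0],[0,-0.85,0.28,0,0],[0,-0.85,0.28,0,0],[0,-0.85,0.28,0,0],[0,-0.85,0.28,0,0]]'; python3 rel.py
```

```text
time_s: 24.62
tool_pos: [0.453, 0.0796, 0.1895]
tool_rot: [-179.9, 0.1, 82.4]
force: [0.8, 0.2, -0.1]
grip_width: 0.04
grasp_force: 0.0
t 24.6167 TCP rel hub XYZ mm [-128.4   84.8   44. ] F [ 0.8  0.3 -0.1] yaw [-1.799e+02  1.000e-01  8.240e+01] q7 -17.2 w 0.04
time_s: 25.53
tool_pos: [0.4751, -0.01, 0.2497]
tool_rot: [-180.0, -0.0, 82.4]
force: [1.1, 0.1, 0.3]
grip_width: 0.044
grasp_force: 0.0
t 25.5333 TCP rel hub XYZ mm [-94.6  -1.  104.2] F [1.  0.3 0.3] yaw [-180.    -0.    82.4] q7 -6.8 w 0.044
```

```bash
python3 -m jog '[[0,0,-0.1,0.83,0],[0,0,0,0.83,0],[0,0,0,0.83,0],[0,0,0,0.83,0],[0,0,0,0.83,0],[0,0,0,0,0]]'; python3 rel.py; python3 -m jog '[[0,0,0.42,-0.05,0],[0,0,0.42,-0.05,0],[0,0,0.32,-0.25,0],[0,0,0.32,-0.25,0],[0,0,0.32,-0.25,0],[0,0,0,0,0]]'; python3 rel.py
```

```text
time_s: 26.03
tool_pos: [0.4707, -0.0089, 0.1636]
tool_rot: [-179.7, -0.0, 82.3]
force: [-1.0, -0.4, -0.1]
grip_width: 0.0052
grasp_force: 0.0
t 26.0333 TCP rel hub XYZ mm [-99.1  -0.5  18.1] F [-1.  -0.5 -0.1] yaw [-179.7   -0.    82.3] q7 -8.8 w 0.0052
time_s: 26.53
tool_pos: [0.5029, -0.013, 0.1849]
tool_rot: [-179.1, 0.1, 82.4]
force: [-23.1, 1.8, 15.8]
grip_width: 0.0004
grasp_force: 11.4
t 26.5333 TCP rel hub XYZ mm [-66.7  -0.3  39.4] F [-23.2  -1.3  15.8] yaw [-1.791e+02  1.000e-01  8.240e+01] q7 -11.3 w 0.0004
```

```bash
python3 -m jog '[[0,0,0.32,-0.15,0],[0,0,0.32,-0.15,0],[0,0,0.32,-0.15,0],[0,0,0.345,-0.04,0],[0,0,0.345,-0.04,0],[0,0,0.345,-0.04,0],[0,0,0,0,0]]'; python3 rel.py
```

```text
time_s: 27.12
tool_pos: [0.5484, -0.0182, 0.1969]
tool_rot: [-179.9, -0.1, 82.4]
force: [-5.2, 2.0, 4.3]
grip_width: 0.0005
grasp_force: 2.8
t 27.1167 TCP rel hub XYZ mm [-20.8   0.6  51.4] F [-5.4  1.3  4.3] yaw [-1.799e+02 -1.000e-01  8.240e+01] q7 -13.9 w 0.0005
```

```bash
python3 -m jog '[[0,0,0.345,0.02,0],[0,0,0.345,0.02,0],[0,0,0.345,0.02,0],[0,0,0.32,0.11,0],[0,0,0.32,0.11,0],[0,0,0.32,0.12,0],[0,0,0.27,0.18,0],[0,0,0.2,0.16,0],[0,0,0.1,0.09,0],[0,0,0,0,0]]'; python3 rel.py;  python3 -m jog '[[0,0,-0.6,0,0],[0,0,0,-0.85,0],[0,0,0,-0.85,0],[0,0,0,-0.85,0],[0,0,0,-0.85,0],[0.8,0.55,-0.85,0,0],[0.8,0.55,-0.85,0,0],[0.8,0.55,-0.85,0,0],[0.8,0.55,-0.85,0,0],[0.8,0.55,-0.85,0,0]]'; python3 -m jog '[[0.8,0.55,-0.85,0,0],[0.8,0.55,-0.85,0,0],[0.8,0.45,-0.9,0,0],[0.8,0,0,0,0]]';python3 rel.py
python3 - <<'E'
from h import *
hub=np.array([.569,-.0215,.1455]); caps=grab()
for o in wheel(caps,hub,-.05): print(o[0],o[1],o[2],o[3].round(4),*np.round(o[4:],4))
E
```

```text
time_s: 27.95
tool_pos: [0.5996, -0.0255, 0.1794]
tool_rot: [-180.0, -0.1, 82.3]
force: [-3.5, 0.9, 1.9]
grip_width: 0.0005
grasp_force: 1.8
t 27.95 TCP rel hub XYZ mm [30.9  0.1 33.9] F [-3.6  0.4  1.9] yaw [-1.80e+02 -1.00e-01  8.23e+01] q7 -16.8 w 0.0005
time_s: 28.78
tool_pos: [0.511, 0.042, 0.2477]
tool_rot: [179.8, -0.0, 82.3]
force: [-0.5, 0.6, 0.9]
grip_width: 0.0261
grasp_force: 0.0
time_s: 29.12
tool_pos: [0.4619, 0.0824, 0.2481]
tool_rot: [179.8, 0.0, 82.6]
force: [-0.1, -0.0, 0.0]
grip_width: 0.0525
grasp_force: 0.0
t 29.1167 TCP rel hub XYZ mm [-119.9   88.8  102.6] F [-0.1 -0.   0. ] yaw [179.8   0.   82.6] q7 -16.7 w 0.0525
top 0 75 [ 0.6206 -0.0268  0.2042] -0.7009 0.0783 0.0016 0.0007
scene 0 44 [ 0.6231 -0.0313  0.2054] 0.3885 0.0813 -0.0025 0.0015
top 1 79 [ 0.5091 -0.0114  0.1986] -0.9363 0.0807 0.002 0.001
scene 1 39 [ 0.5103 -0.0175  0.2003] 0.8995 0.0803 -0.0038 0.0017
top 3 15 [ 0.625  -0.028   0.0922] 361.2704 0.0776 0.001 0.0009
scene 3 46 [ 0.6267 -0.03    0.0915] 360.6368 0.0795 -0.0008 0.0015
```

```bash
python3 -m jog '[[0.8,-0.1,-0.2,0.9,0],[0.8,0,0,0.9,0],[0.8,0,0,0.85,0],[0.5,0,0,0,0],[0.46,0,0,0,0],[0.46,0,0,0,0],[0.46,0,0,0,0]]'; python3 rel.py; python3 -m jog '[[0.46,0,0.25,0,0],[0.46,0,0.25,0,0],[0.46,0,0.25,0,0],[0.46,0,0.25,0,0],[0.46,0,0.25,0,0],[0.46,0,0.2,0,0],[0.46,0,0.2,0,0],[0.46,0,0,0,0]]'; python3 rel.py
```

```text
time_s: 29.8
tool_pos: [0.4598, 0.0778, 0.1948]
tool_rot: [179.9, -0.0, 82.3]
force: [-0.2, -0.6, 0.8]
grip_width: 0.0508
grasp_force: 0.0
t 29.8 TCP rel hub XYZ mm [-121.4   84.    49.3] F [-0.2 -0.6  0.8] yaw [179.9  -0.   82.3] q7 -17.4 w 0.0508
time_s: 30.47
tool_pos: [0.4921, 0.0734, 0.1933]
tool_rot: [180.0, -0.1, 82.3]
force: [0.1, 0.4, 0.0]
grip_width: 0.04
grasp_force: 0.0
t 30.4667 TCP rel hub XYZ mm [-88.7  83.9  47.8] F [0.1 0.4 0. ] yaw [ 1.80e+02 -1.00e-01  8.23e+01] q7 -20.1 w 0.04
```

```bash
python3 -m jog '[[0.46,0,0.15,0,0],[0.46,0,0.15,0,0],[0.46,0,0.15,0,0],[0.46,0,0,0,0]]'; python3 rel.py
```

```text
time_s: 30.8
tool_pos: [0.5008, 0.0722, 0.1935]
tool_rot: [180.0, -0.0, 82.3]
force: [-0.3, 0.5, 0.5]
grip_width: 0.04
grasp_force: 0.1
t 30.8 TCP rel hub XYZ mm [-80.   83.9  48. ] F [-0.4  0.4  0.5] yaw [180.   -0.   82.3] q7 -20.8 w 0.04
```

```bash
python3 -m jog '[[0.46,0,0.15,0,0],[0.46,0,0.15,0,0],[0.46,0,0.15,0,0],[0.46,0,0,0,0]]'; python3 rel.py; python3 -m jog '[[0.46,0,0.2,0,0],[0.46,0,0.15,0,0],[0.46,0,0.15,0,0],[0.46,0,0,0,0]]'; python3 rel.py
```

```text
time_s: 31.13
tool_pos: [0.5098, 0.071, 0.1935]
tool_rot: [180.0, -0.0, 82.3]
force: [0.6, 0.0, 0.4]
grip_width: 0.0402
grasp_force: 0.1
t 31.1333 TCP rel hub XYZ mm [-71.   83.8  48. ] F [0.5 0.1 0.4] yaw [180.   -0.   82.3] q7 -21.5 w 0.0402
time_s: 31.47
tool_pos: [0.5197, 0.0696, 0.1935]
tool_rot: [180.0, -0.0, 82.3]
force: [0.5, -1.6, -0.4]
grip_width: 0.0398
grasp_force: 0.0
t 31.4667 TCP rel hub XYZ mm [-60.9  83.8  48. ] F [ 0.7 -1.5 -0.4] yaw [180.   -0.   82.3] q7 -22.1 w 0.0398
```

```bash
python3 -m jog '[[0.46,0,0.1,0,0],[0.46,0,0.1,0,0],[0.46,0,0,0,0]]'; python3 rel.py; python3 -m jog '[[0.46,0,0.1,0,0],[0.46,0,0,0,0]]'; python3 rel.py
```

```text
time_s: 31.72
tool_pos: [0.5225, 0.0692, 0.1934]
tool_rot: [-179.9, 0.0, 82.4]
force: [-3.4, -0.4, 1.3]
grip_width: 0.0397
grasp_force: 1.5
t 31.7167 TCP rel hub XYZ mm [-58.1  83.8  47.9] F [-3.3 -0.8  1.3] yaw [-179.9    0.    82.4] q7 -22.4 w 0.0397
time_s: 31.88
tool_pos: [0.5239, 0.0691, 0.1934]
tool_rot: [-179.9, 0.0, 82.4]
force: [-5.9, -0.2, 4.1]
grip_width: 0.0401
grasp_force: 2.6
t 31.8833 TCP rel hub XYZ mm [-56.7  83.8  47.9] F [-5.9 -1.   4.1] yaw [-179.9    0.    82.4] q7 -22.5 w 0.0401
```

```bash
python3 -m jog '[[0.46,0,0.1,0,0],[0.46,0,0,0,0]]'; python3 rel.py; python3 -m jog '[[0.46,0,0.08,0,0],[0.46,0,0,0,0]]'; python3 rel.py; python3 -m jog '[[0.46,0,-0.3,0,0],[0.6,0,0,0,0],[0.8,0,0,0,0],[0.8,0,0,0,0],[0.8,0,0,0,0],[0.8,0,0,0,0]]'; python3 rel.py; python3 -m jog '[[0.8,0,0,-0.6,0],[0.8,0,0,-0.8,0],[0.8,0,0,-0.8,0],[0.8,0,0,-0.8,0],[0.8,0,-0.8,-0.8,0],[0.8,0,-0.8,0,0],[0.8,0,-0.8,0,0],[0.8,0,-0.8,0,0],[0.8,0,0,0,0]]'
python3 - <<'E'
from h import *
hub=np.array([.569,-.0215,.1455]); caps=grab()
for o in wheel(caps,hub,-.05): print(o[0],o[1],o[2],o[3].round(4),*np.round(o[4:],4))
for n,(P,col) in caps.items(): print("knob",fitball(P,col,hub+X*-.063+Y*.088+Z*.0945,.016))
from cell import read_camera
cv2.imwrite("pics/s3.png",read_camera("scene")["color"][80:340,200:500,::-1].repeat(2,0).repeat(2,1))
E
```

```text
time_s: 32.05
tool_pos: [0.5243, 0.069, 0.1932]
tool_rot: [-179.7, 0.1, 82.4]
force: [-9.4, 0.1, 5.5]
grip_width: 0.0402
grasp_force: 4.5
t 32.05 TCP rel hub XYZ mm [-56.3  83.8  47.7] F [-9.3 -1.1  5.5] yaw [-1.797e+02  1.000e-01  8.240e+01] q7 -22.6 w 0.0402
time_s: 32.22
tool_pos: [0.5245, 0.069, 0.1932]
tool_rot: [-179.5, 0.1, 82.4]
force: [-13.1, -0.6, 7.7]
grip_width: 0.0402
grasp_force: 6.1
t 32.2167 TCP rel hub XYZ mm [-56.   83.8  47.7] F [-12.9  -2.3   7.7] yaw [-1.795e+02  1.000e-01  8.240e+01] q7 -22.7 w 0.0402
time_s: 32.72
tool_pos: [0.5229, 0.0691, 0.1936]
tool_rot: [180.0, -0.0, 82.3]
force: [-0.5, -0.0, -0.1]
grip_width: 0.0648
grasp_force: 0.0
t 32.7167 TCP rel hub XYZ mm [-57.6  83.7  48.1] F [-0.5 -0.1 -0.1] yaw [180.   -0.   82.3] q7 -22.4 w 0.0648
time_s: 33.47
tool_pos: [0.4575, 0.0787, 0.2708]
tool_rot: [179.9, 0.1, 82.4]
force: [0.2, 1.3, 0.1]
grip_width: 0.0694
grasp_force: 0.0
top 0 75 [ 0.6199 -0.0269  0.2042] -1.0702 0.0779 0.0013 0.0011
scene 0 44 [ 0.6236 -0.031   0.2049] 0.8393 0.0812 -0.0022 0.0017
top 1 72 [ 0.5085 -0.0121  0.1991] -0.9453 0.0813 0.0013 0.0012
scene 1 35 [ 0.509  -0.0163  0.2009] 0.4843 0.0818 -0.0027 0.0014
top 3 15 [ 0.6266 -0.0268  0.0929] 360.1331 0.0782 0.0023 0.0008
scene 3 42 [ 0.6274 -0.0308  0.0912] 360.396 0.0803 -0.0015 0.0018
knob (None, 0, 0)
knob (array([0.52152285, 0.07196949, 0.24104542]), 64, np.float64(0.0014352633703360804))
```

View pics/s3.png

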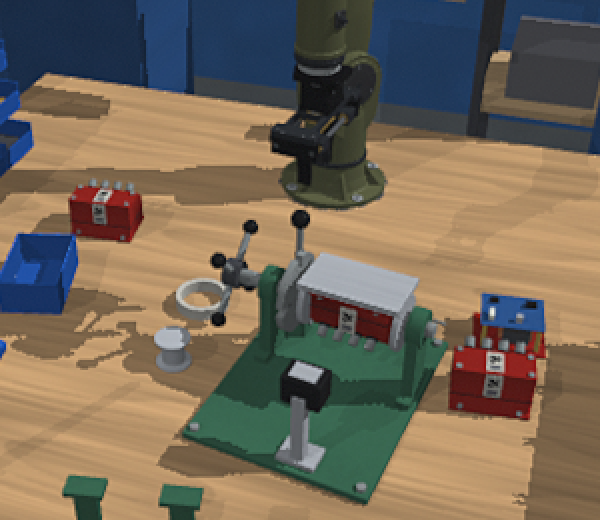

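The picture shows the stud-side flank facing the reader, with the studs at (345,338). The lever stands upright with its knob at (300,218), the gripper is clear, and the bystanders are in place.

```bash
python3 -c "
from cell import env
print(env.sign_off())"
```

```text
the job is handed in; nothing more can be done
None
```

The housing showed plain flank, cover and stud-side flank to the reader in that order, each locked for at least a second. It finished on the stud-side flank with the lever fully home and the robot clear. I handed the job in at about 33.5 s; the highest force reading was about 28 N, and the sign-off gave no verdict.

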